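Clamp the glued roses in the hair-clip jig

TASK

On the gluing jig four gilt hair clips lie under a row of four lever clamps, all standing open; two of the clips carry a full open clay rose, one carries only a small closed bud and one is bare. Swing the levers of the two rose clips all the way over, away from the robot towards the rose, so that they clamp. Leave the levers of the bud and of the bare clip standing open as they are.

Things in the scene. Friction and masses are not known exactly. Their poses are not given: they have to be found in the camera images.
- knob_rose_a (a point): Centre of the 16 mm black ball knob on the lever of the clamp whose clip carries a full open rose (28 mm across, dusty pink clay, beyond the lever). Knob 70 mm from the hinge, rod 8 mm thick. Open: leans 0.5 rad to the robot, knob 107 mm above the table. Clamped: leans 0.5 rad the other way, against a stop, knob 68 mm further on, same height (9 mm higher midway).
- knob_rose_b (a point): The same on the clamp with the other full rose. Own axes of every knob: y level, along the row (the hinge axis); z upright when fully open, tilting 1.0 rad in the direction of swing when clamped; x level when open, pointing away from the robot towards the flower. A lever stays where it is left; about 2 N at the knob moves it.
- knob_bud (a point): The same on the clamp whose clip carries only a small closed bud (11 mm across); stays open. The four clamps stand 50 mm apart side by side on a plywood rail, in any order, turned alike; 34 mm free between knobs. Clips lie flat beyond the levers, flowers about 70 mm beyond the hinge, nothing there above 50 mm.
- knob_bare (a point): The same on the clamp whose clip is bare, without a flower; stays open. At the start every lever is within 0.12 rad of fully open.

How it is judged (in metres and radians):
At the end, for the whole second after the job is handed in: Both rose levers are swung over by more than 0.8 of their 1.0 rad; the bud's and the bare clip's levers are still open, less than 0.35 rad from their open stop (angle between each of knob_rose_a, knob_rose_b's own z axis and vertical above 0.8 rad and angle between each of knob_bud, knob_bare's own z axis and vertical below 0.35 rad); the robot touches nothing.
It fails at once if the lever of the bud or of the bare clip is swung 0.35 rad or more from its open stop, even for a moment (angle between any of knob_bud, knob_bare's own z axis and vertical above 0.35 rad).
It also fails if it takes over 38 s, if anything falls off the work surface, if the arm or the gripper's body presses on something with over 40 N, if the wrist force passes 120 N, or if a joint passes its speed limit or range.

ROBOT

A 6-joint arm with a two-finger parallel gripper is mounted at the origin on the work surface. World frame = base frame: x ahead of the robot, y to its left, z up, the work surface at z = 0. Lengths are in m, angles in degrees, forces in N, time in s.
With the tool pointing down it reaches from about 0.375 to 0.9 m from the base axis. Payload 3.1 kg.
Tool frame: the origin (TCP) lies at the very end of the fingers, on their centre line; the grasp point (between the pads) lies 19 mm behind it; z points along the fingers, y is the direction in which the jaws open and shut (so a half turn about z gives the same grasp; the last joint's range is limited). The gripper opens to 87 mm and grips with 3 to 60 N. Pads are 19 mm wide; open, the fingers measure 117 mm over their backs; the gripper's body (75 mm by 190 mm) begins 51 mm behind the grasp point.
Start: joints at [-81.331, 30.224, 82.088, -0, 67.689, -10.227], TCP at [0.202, -0.591, 0.223] pointing down, gripper open.
Joint ranges: [-176.69, 176.69], [-43.24, 126.21], [12.49, 139.97], [-82, 262], [0, 151.66], [-163.58, 163.58]. Speed limits (degrees/s): [159.86, 159.86, 180, 180, 180, 180].

INTERFACE

Orientations are given as a 3x3 rotation matrix whose columns are the frame's x, y, z axes.
In Python, from rig import read_state, capture, hand_in gives the robot as it stands. The module is installed in compiled form; this text tells all that it offers.
- The arm moves only by the tool send_rows, never from a script. Its argument "moves" is one flat list of numbers, 7 for each row, row after row: the turn, a rotation vector about the world's x, y, z in degrees, then the shift along the world's x, y, z in cm, then the gripper's target within -1 to 1 (fully open at 1, half-way at 0, shut at -1). In form: [rx, ry, rz, tx, ty, tz, hand, rx, ry, rz, tx, ty, tz, hand, ...]. A call has 1 to 20 rows; each row shifts and turns the commanded pose from where the row before left it; what a row does not reach is not made up. A row lasts 1/10 s, in which the tool goes at most 50 mm and 8.59 degrees, less where a joint would pass 70% of its speed; a pose out of reach is approached as far as the arm can. A call with a gripper value outside its range is refused whole. The fingers move at their own pace and stop on an object; the grip force is fixed at half the most. Time passes only in rows, so rows that do not move let the fingers close. It gives the time, the measured TCP pose, the force and the opening at its end, in the units of the state.
- read_state(): the state, without advancing time (a new reading comes with each control period).
- capture(name): name is "scene" or "top" or "wrist"; returns a dict with "pixels" (480x640x3 uint8, red, green, blue), "vertical_fov" (degrees; the focal length in pixels is half the picture's height over the tangent of half this angle, whatever the lens; pixels are square), "cx", "cy" (the principal point, pixels), "rvec" (rotation vector, rad) and "tvec" (3), from world to camera coordinates, as OpenCV has them. Camera axes: x right, y down, z forward; pixel columns grow to the right and rows downward; lengths in m; the calibration is good to about 2 mm. The wrist camera is an equidistant fisheye: a pixel r from the principal point sees the ray r / f radians off the axis. A picture is of the moment at which its call begins. There is no depth.
- hand_in(): hands the job in, once; it reports no verdict.
The state is a dict: "time_s": time; "joint_positions": joint angles; "qvel": joint speeds; "tau": joint torques, N m; "position": TCP position; "tcp_rot": TCP orientation; "force": force on the tool from outside, world axes, zero at the start; "moment": the same for the moment, N m; "opening": opening from 0.0 (shut) to 1.0 (fully open).
Only numpy, scipy, OpenCV 4.12 (cv2) and the standard library are available. Lean on these libraries where they do the work, as an engineer would, in place of code of your own. Each camera call takes 0.05 s, during which the arm holds its last target.

## Working session

There is one attempt and no reset: what is moved stays moved. The work goes in short steps, Python scripts to look and compute and a tool call to move; the robot and the scene stay as the last step left them, time stands still between calls to the robot, and variables do not carry over. Pictures are saved under pics/ and viewed, and the job is handed in when it is done.

Besides the shell and the picture viewer there is one more tool, called after ">>>" as name(argument=value, ...) on one line, values as JSON. send_rows: Moves the arm, as the interface text tells. Its arguments: {"type":"object","properties":{"moves":{"type":"array","items":{"type":"number"}}},"required":["moves"]}

```bash
mkdir -p pics; cat > h.py <<'E'
import numpy as np,cv2,pickle
from rig import read_state,capture
def snap(n,tag):
    c=capture(n); pickle.dump(c,open(f'pics/{tag}.pkl','wb')); cv2.imwrite(f'pics/{tag}.png',c['pixels'][:,:,::-1]); return c
def load(t): return pickle.load(open(f'pics/{t}.pkl','rb'))
def ray(c,u,v):
    f=240/np.tan(np.radians(c['vertical_fov'])/2); R=cv2.Rodrigues(np.array(c['rvec'],float))[0]
    d=R.T@np.array([(u-c['cx'])/f,(v-c['cy'])/f,1]); o=-R.T@np.array(c['tvec']).ravel(); return o,d
def atz(c,u,v,z):
    o,d=ray(c,u,v); return o+d*(z-o[2])/d[2]
def crop(t,x0,y0,x1,y1,out):
    i=cv2.imread(f'pics/{t}.png')[y0:y1,x0:x1]; s=min(800/(x1-x0),600/(y1-y0)); cv2.imwrite(f'pics/{out}.png',cv2.resize(i,None,fx=s,fy=s,interpolation=cv2.INTER_CUBIC)); print('scale',s)
E
python3 - <<'E'
from h import *
for n in('scene','top'):
    c=snap(n,n+'0'); print(n,c['vertical_fov'],ray(c,320,240))
s=read_state();print(s['time_s'],s['position'],s['tcp_rot'],s['opening'])
E
```

```text
scene 47.17287731296143 (array([ 0.83023275, -0.23372376,  0.67069612]), array([-0.43062699,  0.43445513, -0.7912708 ]))
top 48.62151211072903 (array([0.43013893, 0.04088296, 0.77655245]), array([ 0.19644574, -0.01115037, -0.98048615]))
0.1 [ 0.20231863 -0.59065895  0.22167323] [[ 9.46122095e-01  3.23809965e-01 -2.97090507e-04]
 [ 3.23809923e-01 -9.46120210e-01  1.91861200e-03]
 [ 3.40182353e-04 -1.91144206e-03 -9.99998115e-01]] 0.9989582743652983
```

View pics/scene0.png

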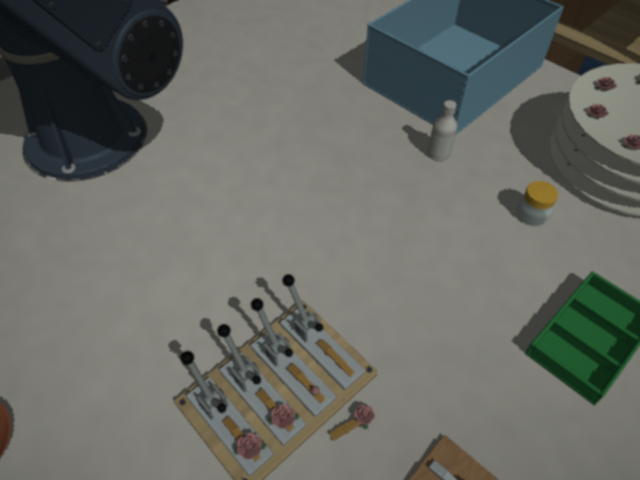

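View pics/top0.png

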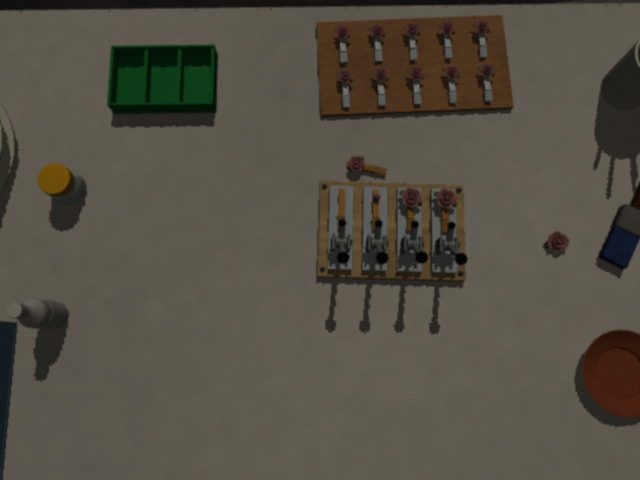

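Scene picture: the knobs are at about (187,358), (224,331), (257,305) and (288,281). The first two clamps carry roses, the third a bud, and the last is bare. In the top picture the roses are the two on the right, with knobs at (421,257) and (461,259). I'll enlarge both.

```bash
python3 - <<'E'
from h import *
crop('scene0',160,260,400,440,'sc'); crop('top0',310,170,480,297,'tc')
E
```

```text
scale 3.3333333333333335
scale 4.705882352941177
```

View pics/sc.png

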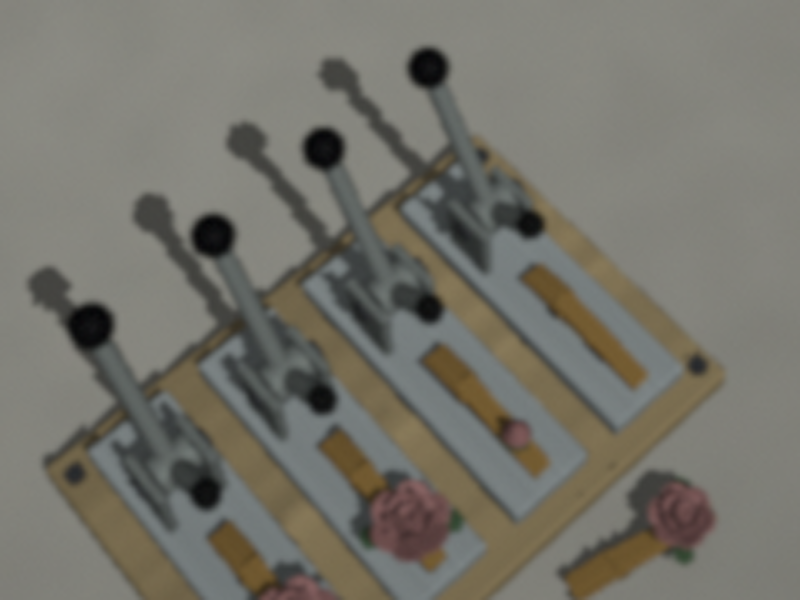

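View pics/tc.png

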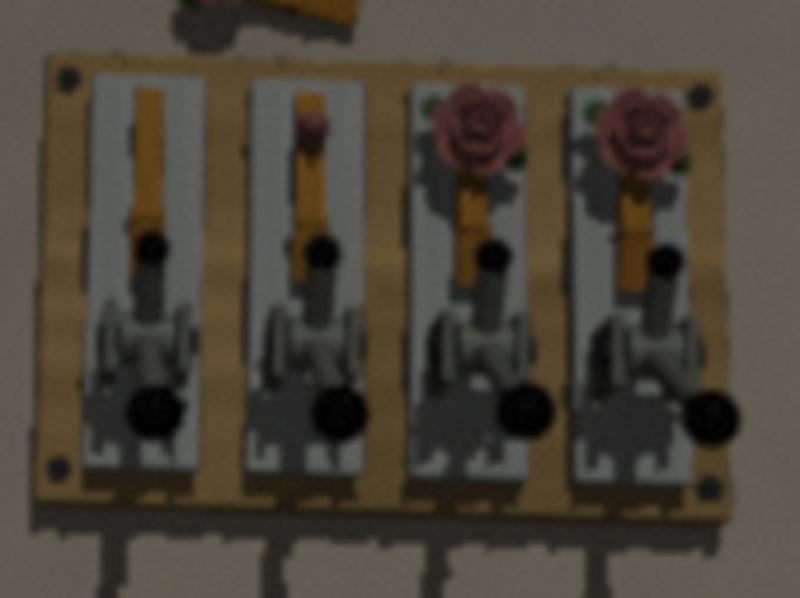

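```bash
python3 - <<'E'
from h import *
a=load('scene0');b=load('top0')
S=[(90,326),(213,236),(324,149),(428,68)];T=[(712,417),(525,411),(339,413),(153,411)]
P=[]
for s,t in zip(S,T):
    o1,d1=ray(a,160+s[0]/3.3333-.35,260+s[1]/3.3333-.35);o2,d2=ray(b,310+t[0]/4.7059-.4,170+t[1]/4.7059-.4)
    k=np.linalg.lstsq(np.c_[d1,-d2],o2-o1,rcond=None)[0];p=o1+d1*k[0];q=o2+d2*k[1];P.append((p+q)/2);print((p+q)/2,np.linalg.norm(p-q), atz(b,310+t[0]/4.7059-.4,170+t[1]/4.7059-.4,.107))
P=np.array(P);print(np.diff(P,axis=0),np.degrees(np.arctan2(*(P[0]-P[3])[:2])))
E
```

```text
[ 0.53731311 -0.14595124  0.11051774] 0.0014810579869355088 [ 0.53825612 -0.14628576  0.107     ]
[ 0.53967039 -0.09572958  0.10981726] 0.0015904462275761163 [ 0.54055948 -0.09562833  0.107     ]
[ 0.53991257 -0.0455947   0.10869878] 0.0016756295196587046 [ 0.54066065 -0.04511766  0.107     ]
[0.5409359  0.00446428 0.10846594] 0.002352384069074246 [0.54186157 0.0053474  0.107     ]
[[ 0.00235729  0.05022166 -0.00070049]
 [ 0.00024218  0.05013488 -0.00111847]
 [ 0.00102333  0.05005897 -0.00023284]] -178.62028519072987
```

The triangulated knobs fit the description: 50 mm apart, about 0.109 m high, and both views agree to about 2 mm. The rose knobs are at (0.538,-0.146) and (0.540,-0.096), and the swing is almost exactly along +x. I'll push each one with the fingers shut.

>>> send_rows(moves=[0, 0, -1.5, 2, 3.1, 0, -1, 0, 0, -1.5, 2, 3.1, 0, -1, 0, 0, -1.5, 2, 3.1, 0, -1, 0, 0, -1.5, 2, 3.1, 0, -1, 0, 0, -1.5, 2, 3.1, 0, -1, 0, 0, -1.5, 2, 3.1, 0, -1, 0, 0, -1.5, 2, 3.1, 0, -1, 0, 0, -1.5, 2, 3.1, 0, -1, 0, 0, -1.5, 2, 3.1, 0, -1, 0, 0, -1.5, 2, 3.1, 0, -1, 0, 0, -1.5, 2, 3.1, 0, -1, 0, 0, -1.5, 2, 3.1, 0, -1, 0, 0, -1.5, 2, 3.1, 0, -1, 0, 0, -0.8, 1.5, 3.1, 0, -1, 0, 0, 0, 0, 0, 0, -1, 0, 0, 0, 0, 0, 0, -1])

```text
time_s: 1.7
position: [0.4773, -0.1567, 0.2223]
tcp_rot: [[1.0, -0.022, -0.001], [-0.022, -1.0, -0.0], [-0.001, 0.0, -1.0]]
force: [-0.9, 0.1, 1.5]
opening: 0.004
```

>>> send_rows(moves=[0, 0, 0, 0, 1.1, -3, -1, 0, 0, 0, 0, 0, -3, -1, 0, 0, 0, 0, 0, -3, -1, 0, 0, 0, 0, 0, -3, -1, 0, 0, 0, 0, 0, -0.2, -1, 0, 0, 0, 0, 0, 0, -1])

```text
time_s: 2.3
position: [0.4769, -0.1472, 0.1003]
tcp_rot: [[1.0, -0.026, -0.001], [-0.026, -1.0, 0.001], [-0.001, -0.001, -1.0]]
force: [0.6, -0.6, 0.6]
opening: 0.004
```

```bash
python3 - <<'E'
from h import *
snap('scene','s1');crop('s1',100,200,420,440,'s1c')
E
```

```text
scale 2.5
```

View pics/s1c.png

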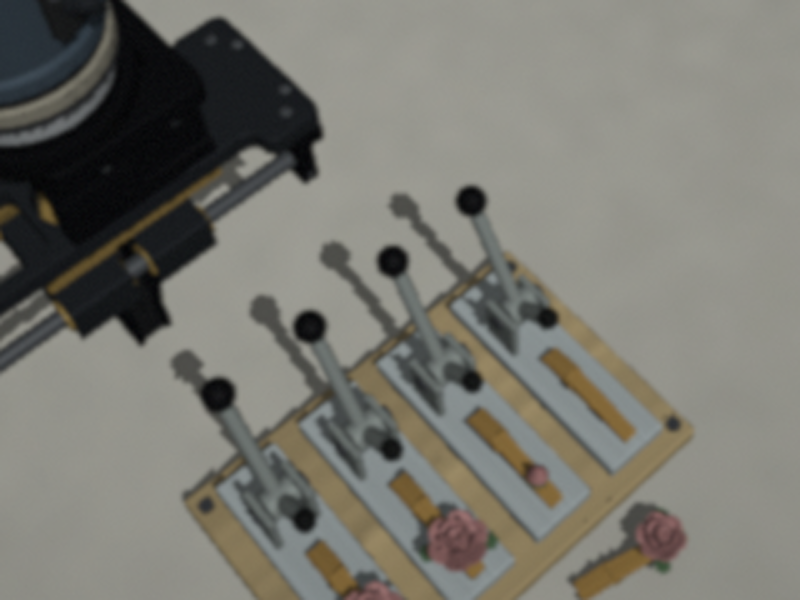

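The fingers are at (145,335) in the crop, in line with the first rose lever, whose knob is at (218,393). The gripper body stays well above the knobs. Next I push.

>>> send_rows(moves=[0, 0, 0, 1.5, 0, 0, -1, 0, 0, 0, 1.5, 0, 0, -1, 0, 0, 0, 1, 0, 0, -1, 0, 0, 0, 1, 0, 0, -1, 0, 0, 0, 1, 0, 0, -1, 0, 0, 0, 1, -0.1, 0, -1, 0, 0, 0, 1, 0, 0, -1, 0, 0, 0, 1, -0.1, 0, -1, 0, 0, 0, 1, 0, 0, -1, 0, 0, 0, 0, 0, 0, -1])

```text
time_s: 3.35
position: [0.5793, -0.1485, 0.1003]
tcp_rot: [[1.0, -0.024, 0.002], [-0.024, -1.0, -0.0], [0.002, 0.0, -1.0]]
force: [-0.2, 0.9, -0.3]
opening: 0.001
```

```bash
python3 - <<'E'
from h import *
snap('scene','s2');crop('s2',100,200,420,440,'s2c')
E
```

```text
scale 2.5
```

View pics/s2c.png

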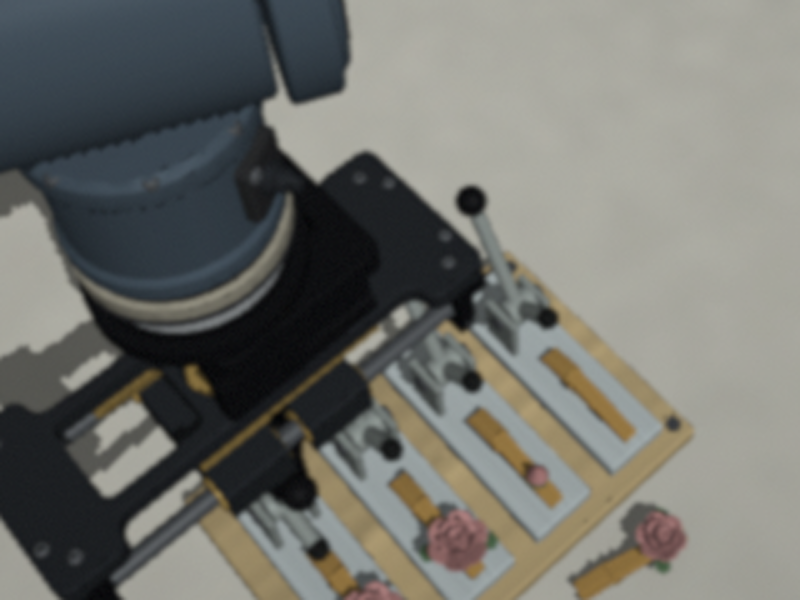

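The first lever's knob has moved to (298,487) with no contact force to speak of, and the bare lever is unmoved. I'll push on gently until it meets the stop.

>>> send_rows(moves=[0, 0, 0, 0.4, 0, 0, -1, 0, 0, 0, 0.3, 0, 0, -1, 0, 0, 0, 0, 0, 0, -1])

```text
time_s: 3.7
position: [0.5828, -0.1481, 0.1002]
tcp_rot: [[1.0, -0.024, -0.004], [-0.024, -1.0, 0.001], [-0.004, -0.001, -1.0]]
force: [-4.2, -0.5, -0.2]
opening: 0.005
```

>>> send_rows(moves=[0, 0, 0, 0.3, 0, 0, -1, 0, 0, 0, 0, 0, 0, -1])

```text
time_s: 3.9
position: [0.5831, -0.148, 0.1001]
tcp_rot: [[1.0, -0.023, -0.01], [-0.023, -1.0, 0.001], [-0.01, -0.001, -1.0]]
force: [-9.9, -2.8, 4.5]
opening: 0.004
```

The force rises to about 10 N and the arm stops advancing, so the lever is at its stop. I back out along x and shift 50 mm to the second rose.

>>> send_rows(moves=[0, 0, 0, -1, 0, 0, -1, 0, 0, 0, -2, 0, 0, -1, 0, 0, 0, -3, 0, 0, -1, 0, 0, 0, -3, 0, 0, -1, 0, 0, 0, -2, 0, 0, -1, 0, 0, 0, 0, 2.5, 0, -1, 0, 0, 0, 0, 2.6, 0, -1, 0, 0, 0, 0, 0, 0, -1])

```text
time_s: 4.7
position: [0.4774, -0.0952, 0.101]
tcp_rot: [[1.0, -0.023, 0.001], [-0.023, -1.0, 0.001], [0.001, -0.001, -1.0]]
force: [-0.1, -1.1, 0.1]
opening: 0.005
```

```bash
python3 - <<'E'
from h import *
snap('scene','s3');crop('s3',100,200,420,440,'s3c')
E
```

```text
scale 2.5
```

View pics/s3c.png

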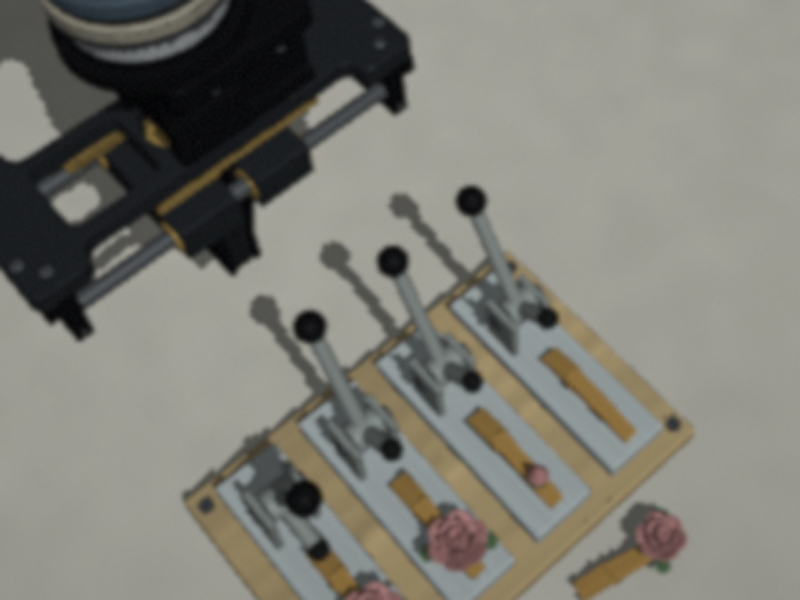

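The first lever stayed over, with its knob at (302,498), and the other three haven't moved. The fingers now face the second rose lever at (310,326). I repeat the same push.

>>> send_rows(moves=[0, 0, 0, 1.5, 0, 0, -1, 0, 0, 0, 1.5, 0, 0, -1, 0, 0, 0, 1, 0, 0, -1, 0, 0, 0, 1, 0, 0, -1, 0, 0, 0, 1, 0, 0, -1, 0, 0, 0, 1, -0.1, 0, -1, 0, 0, 0, 1, 0, 0, -1, 0, 0, 0, 1, -0.1, 0, -1, 0, 0, 0, 1, 0, 0, -1, 0, 0, 0, 0.5, 0, 0, -1, 0, 0, 0, 0.3, 0, 0, -1, 0, 0, 0, 0, 0, 0, -1])

```text
time_s: 5.95
position: [0.5848, -0.0993, 0.1002]
tcp_rot: [[1.0, -0.024, -0.002], [-0.024, -1.0, 0.0], [-0.002, -0.0, -1.0]]
force: [-3.7, -0.4, -1.0]
opening: -0.0
```

>>> send_rows(moves=[0, 0, 0, 0.3, 0, 0, -1, 0, 0, 0, 0.1, 0, 0, -1, 0, 0, 0, 0, 0, 0, -1])

```text
time_s: 6.25
position: [0.5851, -0.0991, 0.1]
tcp_rot: [[1.0, -0.024, -0.009], [-0.024, -1.0, 0.001], [-0.009, -0.001, -1.0]]
force: [-8.9, -2.2, 2.0]
opening: 0.004
```

The second lever is at its stop too. I back out, then rise clear.

>>> send_rows(moves=[0, 0, 0, -1, 0, 0, -1, 0, 0, 0, -2, 0, 0, -1, 0, 0, 0, -3, 0, 0, -1, 0, 0, 0, -3, 0, 0, -1, 0, 0, 0, -2.5, 0, 0, -1, 0, 0, 0, 0, 0, 3, -1, 0, 0, 0, 0, 0, 3, -1, 0, 0, 0, 0, -3, 3, -1, 0, 0, 0, 0, -3, 0, -1, 0, 0, 0, 0, -3, 0, -1, 0, 0, 0, 0, 0, 0, -1, 0, 0, 0, 0, 0, 0, -1])

```text
time_s: 7.45
position: [0.4752, -0.19, 0.1911]
tcp_rot: [[1.0, -0.026, 0.003], [-0.026, -1.0, -0.001], [0.003, 0.001, -1.0]]
force: [-0.3, -0.9, -0.0]
opening: 0.008
```

```bash
python3 - <<'E'
from h import *
snap('scene','s4');crop('s4',100,200,420,440,'s4c');snap('top','t4');crop('t4',310,170,480,297,'t4c')
E
```

```text
scale 2.5
scale 4.705882352941177
```

View pics/s4c.png

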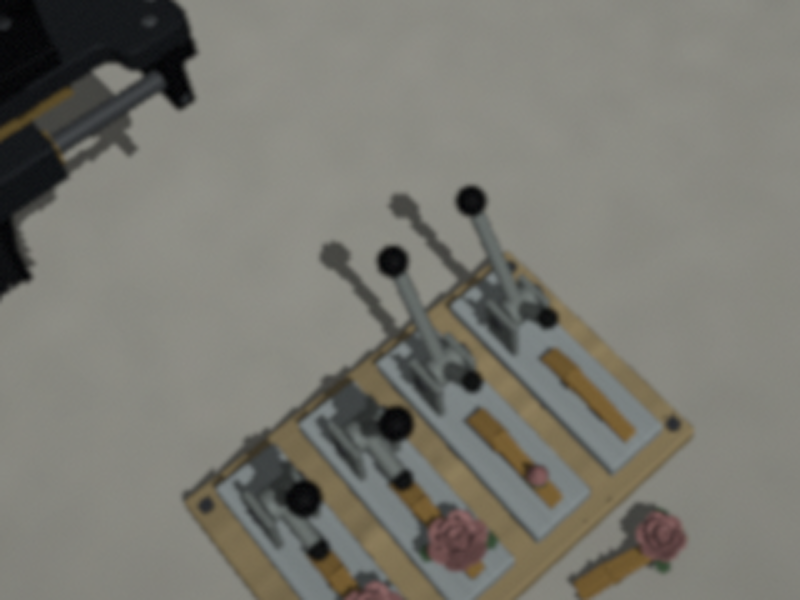

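View pics/t4c.png

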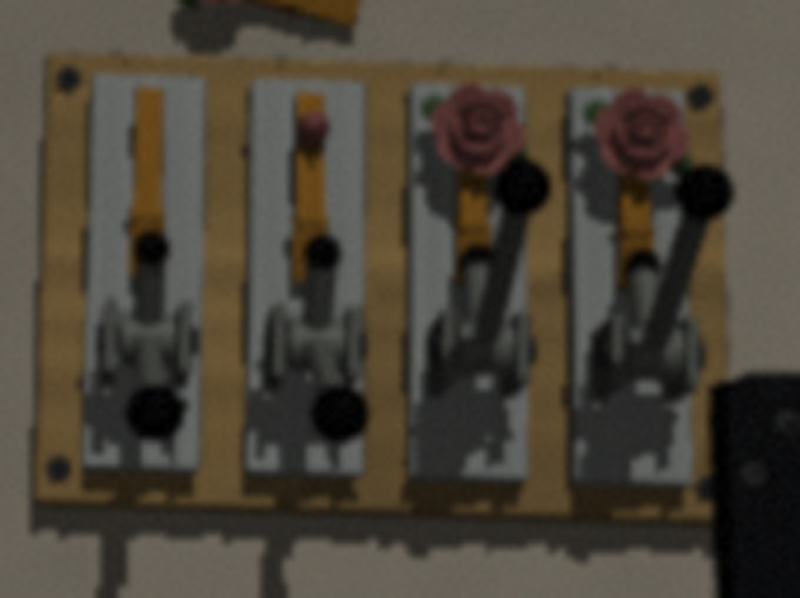

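Both rose levers are over: in the top crop their knobs are at (522,187) and (704,191). The bud and bare knobs haven't moved. One numeric check, then I hand in.

```bash
python3 - <<'E'
from h import *
b=load('t4')
f=lambda t:atz(b,310+t[0]/4.7059-.4,170+t[1]/4.7059-.4,.108)
print(f((704,191))-f((712,417)),f((522,187))-f((525,411)))
from rig import hand_in
s=read_state();print(s['time_s'],s['force'],np.abs(s['qvel']).max());print(hand_in())
E
```

```text
[ 0.06313199 -0.00196906  0.        ] [ 0.06261423 -0.00240311  0.        ]
7.55 [-0.44908581  0.27551693 -0.28653131] 0.6543475976972081
the job is handed in; nothing more can be done
None
```

Both rose levers are swung over to their stops, and the bud and bare levers still stand open. I handed the job in at about 7.6 s, and no verdict was reported.

- **How:** I found the four knobs from the scene and top cameras. With the fingers shut, I pushed each rose lever over in turn until the force rose to about 9–10 N and the arm stopped advancing. Then I backed out and lifted clear.
- **Rose levers:** In the last pictures both knobs sit about 63 mm further on than at the start. The full travel is 68 mm; the 5 mm gap fits levers that did not start fully open.
- **Bud and bare levers:** Their knobs are at the same pixels as at the start.
- **Robot:** The gripper is clear of the jig, with under 1 N on the tool. No check failed or disagreed.

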